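Press a filter ring home with a ratchet clamp, then free it

ROBOT

A 6-joint arm with a two-finger parallel gripper is mounted at the origin on the work surface. World frame = base frame: x ahead of the robot, y to its left, z up, the work surface at z = 0. Lengths are in m, angles in degrees, forces in N, time in s.
With the tool pointing down it reaches from about 0.35 to 0.875 m from the base axis. Payload 4.2 kg.
Tool frame: the origin (TCP) lies where the fingers leave the gripper's body, on its centre line; the fingertips stand 70 mm ahead of it and the grasp point (between the pads) lies 51 mm ahead of it; z points along the fingers, y is the direction in which the jaws open and shut (so a half turn about z gives the same grasp; the last joint's range is limited). The gripper opens to 87 mm and grips with 3 to 60 N. Pads are 19 mm wide; open, the fingers measure 117 mm over their backs; the gripper's body (75 mm by 190 mm) begins 51 mm behind the grasp point.
Start: joints at [-61.96, 22.042, 0.453, 0, -68.411, -14.817], TCP at [0.143, -0.608, 0.292] pointing down, gripper open.
Joint ranges: [-179.83, 179.83], [-69.29, 118.12], [-61.27, 80.66], [-181.25, 117.63], [-171.15, -9.14], [-177.46, 177.46]. Speed limits (degrees/s): [159.86, 159.86, 180, 180, 180, 180].

INTERFACE

Orientations are given as a 3x3 rotation matrix whose columns are the frame's x, y, z axes.
In Python, from station import sense, capture, camera_model, finish_job gives the robot as it stands.
- The arm moves only by the shell command python3 -m inch 'ROWS'. ROWS is JSON, a list of rows, each an object with "hand": the closure, from 0 (fully open) to 1 (shut); "slide": the shift along the world's x, y, z in cm, a list of three; "yaw": the turn about the world's z in rad. A call has 1 to 10 rows; each row is the pose to reach, as a shift and turn from the pose commanded when the call began; what a row does not reach only later rows make up. A row lasts 1/8 s, in which the tool goes at most 62.5 mm and 10.7 degrees, less where a joint would pass 70% of its speed; a pose out of reach is approached as far as the arm can. A call with a gripper value outside its range is refused whole. The fingers move at their own pace and stop on an object; the grip force is fixed at half the most. Time passes only in rows, so rows that repeat a pose let the fingers close. It gives the time, the measured TCP pose, the force and the opening at its end, in the units of the state.
- sense(): the state, without advancing time (a new reading comes with each control period).
- capture(name): name is "side" or "top"; returns the picture (480x640x3 uint8, blue, green, red); there is no depth.
- camera_model(name): a dict with "mtx" (3x3 intrinsics, pixels), "xyz" and "orientation" of the camera in the world. Camera axes: x right, y up, looking along -z (the intrinsics and any distortion apply to the point x, -y, -z); pixel columns grow to the right and rows downward; lengths in m; the calibration is good to about 2 mm. A picture is of the moment at which its call begins. camera_model takes no time and is no camera call.
- finish_job(): hands the job in, once; it reports no verdict.
The state is a dict: "time_s": time; "joints": joint angles; "joint_velocities": joint speeds; "effort": joint torques, N m; "tcp_pos": TCP position; "ee_rot": TCP orientation; "wrist_force": force on the tool from outside, world axes, zero at the start; "moment": the same for the moment, N m; "gripper_width": opening from 0.0 (shut) to 1.0 (fully open).
Only numpy, scipy, OpenCV 4.12 (cv2) and the standard library are available. Lean on these libraries where they do the work, as an engineer would, in place of code of your own. Each camera call takes 0.05 s, during which the arm holds its last target. There are 200 camera calls.

TASK

Pump the blue trigger of the ratchet clamp, full strokes, until its jaw has pushed the brass filter ring firmly home against the hidden shoulder inside the black filter block: you feel the trigger turn clearly stiffer there, and must stop pressing before the glass is crushed. Then let the trigger up and press the red release, gently, so that the jaw springs all the way back. Touch only the trigger and the release, and leave everything else on the bench where it is.

Things in the scene. Friction and masses are not known exactly. Their poses are not given: they have to be found in the camera images.
- clamp: White base plate 380 x 140 x 12 mm of the bench ratchet clamp, fixed. Origin: centre of its underside, on the bench. Its x axis is the clamp's axis, z up. Along x on the middle line (y = 0): trigger pad (x = -156 mm), grey head with two cheeks (x = -110 to -24, 60 mm wide, 100 mm high), red release pad (x = +31), jaw, nest with the block.
- trigger_pad (a point): Centre of the top of the blue trigger's pad (40 x 32 mm), 119 mm above the bench when up; pressed straight down from above. Force there: 2 to 3 N idle, 4 to 6 N moving the free jaw (brief peaks to 10 N), 8 to 12 N pushing the ring; with the ring on its shoulder it rises by 3 N per mm of pad. Home is a steady 14 N or more; the glass is crushed at 21 N (48 N at the jaw). Press to 15 to 17 N, then stop.
- trigger (a joint): Trigger angle in rad: 0 up (sprung), 0.50 hard stop. 0.1 rad lowers the pad 9.6 mm, nearly vertically, 48 mm in all. The first 0.14 rad of a stroke are idle; a tooth (8 mm of jaw) is kept only if the stroke passes 0.41 rad (39 mm down, measured at the pad); 0.45 (43 mm) stays off the hard stop. Let it up below 0.03 before the next stroke. The jaw moves 1 mm per 3.1 mm of pad.
- release_pad (a point): Centre of the top of the red release pad (26 x 28 mm), 71 mm above the bench at rest; pressed straight down from above. It tips forward about 3 mm along the clamp's +x as it goes down, so a finger feels some drag.
- release (a joint): Release angle in rad: 0 at rest (it rocks to about 0.12 as teeth pass), 0.26 hard stop. The pad lies 46 mm ahead of its hinge: 7 to 9 mm down (0.15 to 0.20 rad, 3 to 5 N) lifts the pawl, and the jaw springs back within half a second if the trigger is up.
- jaw: Toothed steel bar (14 x 10 mm, 45 mm above the bench) with the jaw's round black rubber nose, 30 mm across. Origin on the bar's middle; its x in the clamp's frame is the jaw's advance: 0 when fully open (sprung back), at most 64 mm. The nose face stands 55 mm ahead (+x) of this origin and is sprung (35 N/mm).
- nest: Black filter block (45 x 60 x 66 mm) in an aluminium nest on the clamp's plate, fixed, with its axes parallel to the clamp's. Origin: bottom centre of the block's face that looks to the jaw; its place along the clamp differs each time. The ring's bore is 33 mm above this origin.
- ring: Brass filter ring with blue glass, 33 mm across, 20 mm long, in the block's bore. Origin: centre of its front face, which looks to the jaw and at the start stands 16 mm out of the block (x = -16 mm in the nest's frame; x grows as it goes in). It slides with 14 N of friction. It is home on a shoulder inside the block that cannot be seen and differs from block to block: 5 to 14 mm of travel.
- spare_ring: Bystander: loose brass ring, 33 mm across, 20 mm high, standing on the clamp's plate.
- spare_block: Bystander: black block 45 x 60 x 60 mm.
- oil_bottle: Bystander: amber bottle, 34 mm across, 70 mm high.
- screwdriver: Bystander: screwdriver, 160 mm.
- pen: Bystander: blue pen, 130 mm.
- dish: Bystander: clear closed dish, 90 mm across, 17 mm high.
- remote: Bystander: black remote control, 130 x 46 x 16 mm.

How it is judged (in metres and radians):
On the way:
1. pumped by the trigger, the jaw presses the ring firmly home: over 18 N between jaw and ring, the ring at least 4.5 mm in (contact force between jaw and ring above 18 N and x of ring in the frame of nest above -0.0115 m and value of joint trigger above 0.1 rad), for 0.1 s.
At the end, for the whole second after the job is handed in: The ring is home (it stays at least 4.5 mm deeper than at the start, after having been pressed on its shoulder), the jaw is fully back (within 3 mm of open), and trigger and release have sprung up again (within 0.05 rad) (x of jaw in the frame of clamp below 0.003 m and x of ring in the frame of nest above -0.0115 m and value of joint each of trigger, release below 0.05 rad); the robot touches nothing.
It fails at once if the glass filter is crushed: over 48 N between jaw and ring (contact force between jaw and ring above 48 N).
It fails at once if the clamp is pressed with more than 40 N (contact force between the arm and clamp above 40 N).
It fails at once if the robot pushes on the ring, the jaw bar or the block itself (contact force between the arm and ring above 2 N or contact force between the arm and jaw above 2 N or contact force between the arm and nest above 2 N).
It fails at once if a bystander is moved by more than 30 mm (distance of any of spare_ring, spare_block, oil_bottle, screwdriver, pen, dish, remote from where it was at the start of the episode above 0.03 m).
It also fails if it takes over 61 s, if anything falls off the work surface, if the arm or the gripper's body presses on something with over 40 N, if the wrist force passes 120 N, or if a joint passes its speed limit or range.

## Working session

There is one attempt and no reset: what is moved stays moved. The work goes in short steps, Python scripts to look and compute and a shell command to move; the robot and the scene stay as the last step left them, time stands still between calls to the robot, and variables do not carry over. Pictures are saved under pics/ and viewed, about 8 in all and at most 12, crops included, and the job is handed in when it is done.

```bash
mkdir -p pics; python3 - <<'E'
from station import *
import cv2,numpy as np
for n in("top","side"):
    im=capture(n);cv2.imwrite(f"pics/{n}0.png",im);print(n,camera_model(n))
s=sense();print(s)
E
```

```text
top {'mtx': array([[514.76502225,   0.        , 323.74404654],
       [  0.        , 514.76502225, 242.26852919],
       [  0.        ,   0.        ,   1.        ]]), 'xyz': array([ 0.39909372, -0.11550443,  1.15502675]), 'orientation': array([[-0.00317296,  0.99385539, -0.11064083],
       [-0.9999258 , -0.00445456, -0.01133816],
       [-0.01176135,  0.11059665,  0.99379578]])}
side {'mtx': array([[436.17823704,   0.        , 314.12681163],
       [  0.        , 436.17823704, 241.20977972],
       [  0.        ,   0.        ,   1.        ]]), 'xyz': array([0.5017199 , 0.54593314, 0.58862686]), 'orientation': array([[-0.99931324,  0.03314945, -0.0165579 ],
       [-0.03357614, -0.6210467 ,  0.78305405],
       [ 0.01567458,  0.78307223,  0.62173322]])}
{'time_s': 0.1, 'joints': array([-6.19600383e+01,  2.20851547e+01,  3.88725704e-01, -2.54600920e-02,
       -6.84116359e+01, -1.48182811e+01]), 'joint_velocities': array([ 0.05384099, -0.10464557,  0.20810592,  0.11064387,  0.063191  ,
        0.03460139]), 'effort': array([ 1.60864231e-03, -3.91692674e+01,  1.87935591e+01,  4.23194468e+00,
        1.34358896e-02, -6.75107935e-05]), 'tcp_pos': array([ 0.14290049, -0.60803386,  0.29128878]), 'ee_rot': array([[-9.73529875e-01, -2.28559206e-01, -5.21919110e-04],
       [-2.28559786e-01,  9.73528104e-01,  1.85890409e-03],
       [ 8.32332786e-05,  1.92898839e-03, -9.99998136e-01]]), 'wrist_force': array([ 0.15507627,  0.53866626, -0.10321507]), 'moment': array([ 0.01092375,  0.02091057, -0.02866947]), 'gripper_width': 0.9993818037735867}
```

View pics/top0.png

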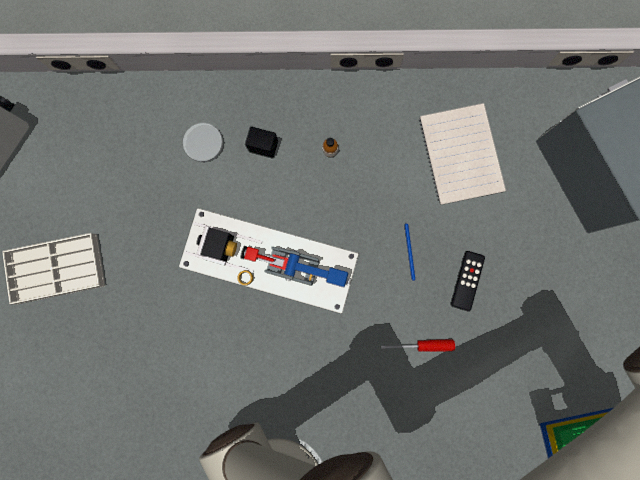

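View pics/side0.png

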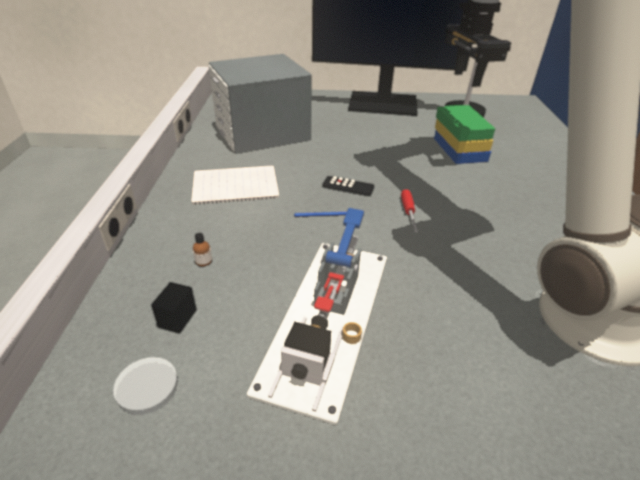

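The top view shows the clamp plate around (268,260), with the trigger pad at (338,276), the release pad at (250,254), the nest at (217,244) and the spare ring at (245,278). The clamp's +x points left and slightly up in this image. The bystanders stand well clear of the plate.

```bash
cat >h.py <<'E'
from station import *
import cv2,numpy as np
def ray(n,u,v,z):
    m=camera_model(n);K=m['mtx'];R=m['orientation'];c=m['xyz']
    d=R@np.array([(u-K[0,2])/K[0,0],-(v-K[1,2])/K[1,1],-1]);return c+d*(z-c[2])/d[2]
def proj(n,p):
    m=camera_model(n);q=m['orientation'].T@(np.array(p)-m['xyz']);K=m['mtx']
    return np.array([K[0,2]-K[0,0]*q[0]/q[2],K[1,2]+K[1,1]*q[1]/q[2]])
E
python3 - <<'E'
from h import *
im=cv2.imread('pics/top0.png');roi=np.zeros(im.shape[:2],np.uint8);roi[195:325,165:375]=255
m=cv2.inRange(im,(185,185,185),(255,255,255))&roi
m=cv2.morphologyEx(m,cv2.MORPH_CLOSE,np.ones((5,5)))
c=max(cv2.findContours(m,0,2)[0],key=cv2.contourArea)
r=cv2.minAreaRect(c);b=cv2.boxPoints(r)
P=np.array([ray('top',*q,.012) for q in b]);print(b,P,'centre',P.mean(0))
print('sides',[np.linalg.norm(P[i]-P[i-1]) for i in range(4)])
L=max(range(4),key=lambda i:np.linalg.norm(P[i]-P[i-1]));d=P[L]-P[L-1];d*=np.sign(d[1]);d/=np.linalg.norm(d)
ce=P.mean(0);print('axis',d,np.degrees(np.arctan2(d[1],d[0])))
for x,z in((-.156,.119),(.031,.071)):
    q=ce+d*x;q[2]=z;print(x,q,proj('top',q),proj('side',q))
hsv=cv2.cvtColor(im,cv2.COLOR_BGR2HSV)
for nm,lo,hi,z in(('blue',(100,120,60),(125,255,255),.119),('red',(0,150,100),(6,255,255),.071)):
    k=cv2.inRange(hsv,lo,hi)&roi
    k2=cv2.morphologyEx(k,cv2.MORPH_OPEN,np.ones((11,11) if nm=='blue' else (9,9)))
    n,_,st,cc=cv2.connectedComponentsWithStats(k2)
    for i in range(1,n):print(nm,st[i],cc[i],ray('top',*cc[i],z))
v=cv2.resize(im[200:320,170:370],(800,480),interpolation=2)
for x,z in((-.156,.119),(.031,.071)):
    q=ce+d*x;q[2]=z;a=(proj('top',q)-[170,200])*4;cv2.circle(v,tuple(int(t) for t in a),4,(0,255,0),-1)
cv2.imwrite('pics/crop.png',v)
E
```

```text
[[178.46407 266.90012]
 [195.2588  207.35504]
 [358.028   253.26431]
 [341.23328 312.8094 ]] [[ 0.47253556  0.22169362  0.012     ]
 [ 0.60697212  0.18742924  0.012     ]
 [ 0.50136448 -0.17875059  0.012     ]
 [ 0.37003537 -0.14044529  0.012     ]] centre [0.48772688 0.02248174 0.012     ]
sides [np.float64(0.3763653515723528), np.float64(0.13873441728891148), np.float64(0.3811044958272187), np.float64(0.13680142429484005)]
axis [ 0.27710942  0.96083837 -0.        ] 73.91223863530064
-0.156 [ 0.44449781 -0.12740904  0.119     ] [335.65904076 276.80370763] [352.73413205 215.34269878]
0.031 [0.49631727 0.05226773 0.071     ] [250.39039325 253.60837577] [322.66234016 302.13101038]
blue [327 270  19  14 252] [336.06746032 276.5515873 ] [ 0.44500082 -0.12823258  0.119     ]
red [247 249  11  10 109] [251.95412844 253.4587156 ] [0.49662136 0.04895493 0.071     ]
```

View pics/crop.png

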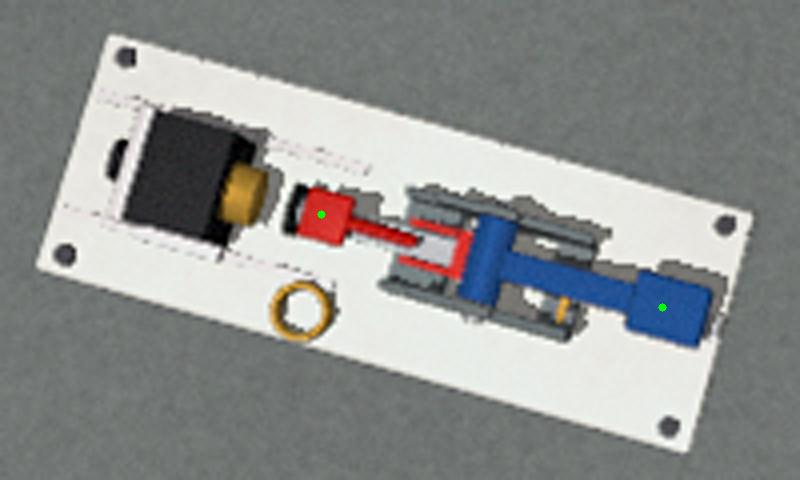

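The ray-cast pads agree with the plate geometry to within 1–3 mm. Trigger pad is at about (0.4445, -0.128) and release pad at about (0.496, 0.051). The clamp axis lies at 73.9°, so a turn of +1.06 rad sets the tool across the clamp.

```bash
python3 -m inch '[{"hand":1,"slide":[3,4.8,0],"yaw":0.11},{"hand":1,"slide":[6,9.6,0],"yaw":0.22},{"hand":1,"slide":[9,14.4,0],"yaw":0.33},{"hand":1,"slide":[12,19.2,0],"yaw":0.44},{"hand":1,"slide":[15.2,24,0],"yaw":0.55},{"hand":1,"slide":[18.2,28.8,0],"yaw":0.66},{"hand":1,"slide":[21.2,33.6,0],"yaw":0.77},{"hand":1,"slide":[24.2,38.4,0],"yaw":0.88},{"hand":1,"slide":[27.2,43.2,0],"yaw":0.99},{"hand":1,"slide":[30.2,48,0],"yaw":1.06}]'
python3 - <<'E'
from h import *
im=cv2.imread('pics/top0.png');hsv=cv2.cvtColor(im,cv2.COLOR_BGR2HSV)
ce=np.array([.4877,.0225,0]);d=np.array([.2771,.9608,0])
def along(k,z,nm):
    v,u=np.nonzero(k);s=np.array([(ray('top',a,b,z)-ce)@d for a,b in zip(u,v)])*1e3
    print(nm,len(s),np.percentile(s,[1,5,50,95,99]).round(1))
k=cv2.inRange(hsv,(10,120,80),(28,255,255));k[:, :222]=0;k[:,242:]=0;k[:235]=0;k[268:]=0
along(k,.058,'ring top')
k=cv2.inRange(im,(0,0,0),(60,60,60));k[:,:238]=0;k[:,250:]=0;k[:243]=0;k[262:]=0
along(k,.055,'nose')
print(sense()['wrist_force'])
E
```

```text
time_s: 1.35
tcp_pos: [0.4454, -0.1266, 0.2922]
ee_rot: [[-0.274, -0.962, -0.0], [-0.962, 0.274, 0.0], [-0.0, 0.0, -1.0]]
wrist_force: [0.7, -1.0, 1.2]
gripper_width: 0.023
ring top 123 [67.2 68.8 77.6 85.9 87. ]
nose 29 [46.5 47.  49.9 52.1 52.6]
[ 0.73442719 -0.99071641  1.2079729 ]
```

The gap from nose to ring is about 13 mm, so one full free stroke is safe and the second should meet the ring. Next I'll descend to just above the pad.

```bash
python3 -m inch '[{"hand":1,"slide":[0,0,-4],"yaw":0},{"hand":1,"slide":[0,0,-8],"yaw":0},{"hand":1,"slide":[0,0,-9.7],"yaw":0},{"hand":1,"slide":[0,0,-9.7],"yaw":0},{"hand":1,"slide":[0,0,-9.7],"yaw":0}]'
python3 -m inch '[{"hand":1,"slide":[0,0,-0.4],"yaw":0},{"hand":1,"slide":[0,0,-0.8],"yaw":0},{"hand":1,"slide":[0,0,-0.8],"yaw":0},{"hand":1,"slide":[0,0,-0.8],"yaw":0}]'
```

```text
time_s: 1.98
tcp_pos: [0.4455, -0.1285, 0.196]
ee_rot: [[-0.276, -0.961, 0.001], [-0.961, 0.276, -0.0], [-0.0, -0.001, -1.0]]
wrist_force: [-0.9, -0.0, 1.1]
gripper_width: 0.006
time_s: 2.48
tcp_pos: [0.4453, -0.1284, 0.1876]
ee_rot: [[-0.276, -0.961, 0.001], [-0.961, 0.276, -0.0], [-0.0, -0.001, -1.0]]
wrist_force: [0.1, -1.3, 1.2]
gripper_width: 0.002
```

```bash
python3 -m inch '[{"hand":1,"slide":[0,0,-0.5],"yaw":0},{"hand":1,"slide":[0,0,-1],"yaw":0},{"hand":1,"slide":[0,0,-1],"yaw":0},{"hand":1,"slide":[0,0,-1],"yaw":0}]'
python3 -m inch '[{"hand":1,"slide":[0,0,-0.5],"yaw":0},{"hand":1,"slide":[0,0,-1],"yaw":0},{"hand":1,"slide":[0,0,-1.4],"yaw":0},{"hand":1,"slide":[0,0,-1.4],"yaw":0}]'
```

```text
time_s: 2.98
tcp_pos: [0.445, -0.1284, 0.1772]
ee_rot: [[-0.276, -0.961, -0.0], [-0.961, 0.276, 0.0], [0.0, 0.0, -1.0]]
wrist_force: [-0.3, -0.4, 3.6]
gripper_width: 0.01
time_s: 3.48
tcp_pos: [0.4449, -0.1288, 0.1632]
ee_rot: [[-0.276, -0.961, -0.001], [-0.961, 0.276, -0.001], [0.001, 0.0, -1.0]]
wrist_force: [-1.4, -4.0, 6.1]
gripper_width: 0.01
```

```bash
python3 -m inch '[{"hand":1,"slide":[0,0,-0.5],"yaw":0},{"hand":1,"slide":[0,0,-1],"yaw":0},{"hand":1,"slide":[0,0,-1.5],"yaw":0},{"hand":1,"slide":[0,0,-1.7],"yaw":0},{"hand":1,"slide":[0,0,-1.7],"yaw":0},{"hand":1,"slide":[0,0,-1.7],"yaw":0}]'
python3 -m inch '[{"hand":1,"slide":[0,0,1],"yaw":0},{"hand":1,"slide":[0,0,2],"yaw":0},{"hand":1,"slide":[0,0,3],"yaw":0},{"hand":1,"slide":[0,0,4],"yaw":0},{"hand":1,"slide":[0,0,4.6],"yaw":0},{"hand":1,"slide":[0,0,4.6],"yaw":0},{"hand":1,"slide":[0,0,4.6],"yaw":0}]'
python3 - <<'E'
from h import *
print(sense()['wrist_force'])
im=capture('side');cv2.imwrite('pics/s1.png',cv2.resize(im[190:420,230:420],(760,920))[:600] if 0 else cv2.resize(im[190:390,240:420],(540,600),interpolation=2))
E
```

```text
time_s: 4.22
tcp_pos: [0.4452, -0.1282, 0.1463]
ee_rot: [[-0.276, -0.961, 0.0], [-0.961, 0.276, 0.0], [-0.0, -0.0, -1.0]]
wrist_force: [-1.8, -0.3, 6.4]
gripper_width: 0.003
time_s: 5.1
tcp_pos: [0.4445, -0.1284, 0.1918]
ee_rot: [[-0.277, -0.961, -0.001], [-0.961, 0.277, 0.0], [0.0, 0.001, -1.0]]
wrist_force: [0.0, 0.7, 0.5]
gripper_width: 0.008
[0.02082811 0.66979722 0.45945915]
```

View pics/s1.png

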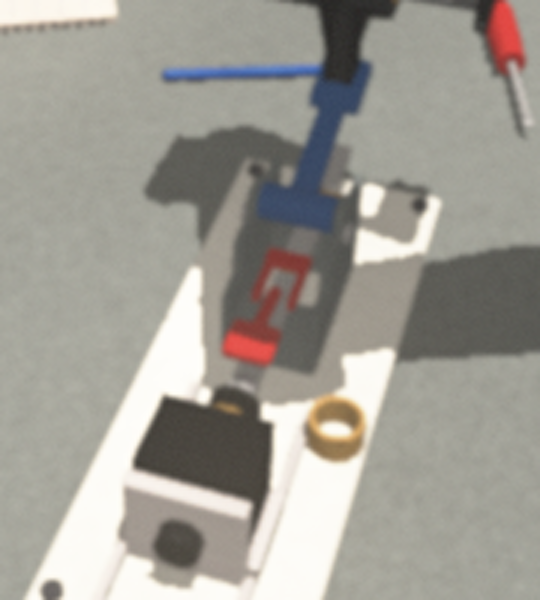

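One tooth is held: the jaw nose, at (235,400) in the crop, is now close to the ring. The trigger pad is up under the finger. For stroke 2 I'll go down 30 mm, then take checked steps.

```bash
python3 -m inch '[{"hand":1,"slide":[0,0,-0.6],"yaw":0},{"hand":1,"slide":[0,0,-1.2],"yaw":0},{"hand":1,"slide":[0,0,-1.8],"yaw":0},{"hand":1,"slide":[0,0,-2.4],"yaw":0},{"hand":1,"slide":[0,0,-2.8],"yaw":0},{"hand":1,"slide":[0,0,-3.2],"yaw":0},{"hand":1,"slide":[0,0,-3.2],"yaw":0},{"hand":1,"slide":[0,0,-3.2],"yaw":0}]'
python3 -m inch '[{"hand":1,"slide":[0,0,-0.2],"yaw":0},{"hand":1,"slide":[0,0,-0.4],"yaw":0},{"hand":1,"slide":[0,0,-0.4],"yaw":0},{"hand":1,"slide":[0,0,-0.4],"yaw":0}]'
```

```text
time_s: 6.15
tcp_pos: [0.4449, -0.1288, 0.1604]
ee_rot: [[-0.276, -0.961, -0.0], [-0.961, 0.276, -0.001], [0.001, 0.0, -1.0]]
wrist_force: [-1.6, -5.4, 5.3]
gripper_width: 0.006
time_s: 6.65
tcp_pos: [0.445, -0.1287, 0.1564]
ee_rot: [[-0.276, -0.961, -0.0], [-0.961, 0.276, -0.001], [0.001, -0.0, -1.0]]
wrist_force: [-1.8, -5.4, 5.2]
gripper_width: 0.003
```

No ring contact yet, and the 10 mm left in this stroke moves the jaw only about 3 mm, which is less than the minimum 5 mm of travel. I'll complete it, checking halfway.

```bash
python3 -m inch '[{"hand":1,"slide":[0,0,-0.25],"yaw":0},{"hand":1,"slide":[0,0,-0.5],"yaw":0},{"hand":1,"slide":[0,0,-0.5],"yaw":0},{"hand":1,"slide":[0,0,-0.5],"yaw":0}]'
python3 -m inch '[{"hand":1,"slide":[0,0,-0.25],"yaw":0},{"hand":1,"slide":[0,0,-0.5],"yaw":0},{"hand":1,"slide":[0,0,-0.5],"yaw":0},{"hand":1,"slide":[0,0,-0.5],"yaw":0}]'
python3 -m inch '[{"hand":1,"slide":[0,0,1],"yaw":0},{"hand":1,"slide":[0,0,2],"yaw":0},{"hand":1,"slide":[0,0,3],"yaw":0},{"hand":1,"slide":[0,0,4],"yaw":0},{"hand":1,"slide":[0,0,4.6],"yaw":0},{"hand":1,"slide":[0,0,4.6],"yaw":0},{"hand":1,"slide":[0,0,4.6],"yaw":0}]'
```

```text
time_s: 7.15
tcp_pos: [0.445, -0.1285, 0.1514]
ee_rot: [[-0.276, -0.961, 0.0], [-0.961, 0.276, -0.0], [0.0, -0.0, -1.0]]
wrist_force: [0.1, -3.1, 4.8]
gripper_width: 0.004
time_s: 7.65
tcp_pos: [0.4452, -0.1281, 0.1465]
ee_rot: [[-0.276, -0.961, 0.001], [-0.961, 0.276, 0.0], [-0.001, -0.0, -1.0]]
wrist_force: [-1.6, -1.1, 5.9]
gripper_width: 0.006
time_s: 8.52
tcp_pos: [0.4445, -0.1284, 0.1918]
ee_rot: [[-0.277, -0.961, -0.001], [-0.961, 0.277, 0.0], [0.0, 0.001, -1.0]]
wrist_force: [0.4, -0.7, 0.3]
gripper_width: 0.007
```

I expected ring contact by the end of stroke 2 but didn't feel it, so I'll look.

```bash
python3 - <<'E'
from h import *
a=capture('side')[280:380,265:385];b=capture('top')[215:290,190:290]
print(sense()['wrist_force'])
cv2.imwrite('pics/c2.png',np.hstack([cv2.resize(a,(400,333),interpolation=2),cv2.resize(b,(400,333),interpolation=2)]))
E
```

```text
[-1.34084125  0.79303525  0.45728564]
```

View pics/c2.png

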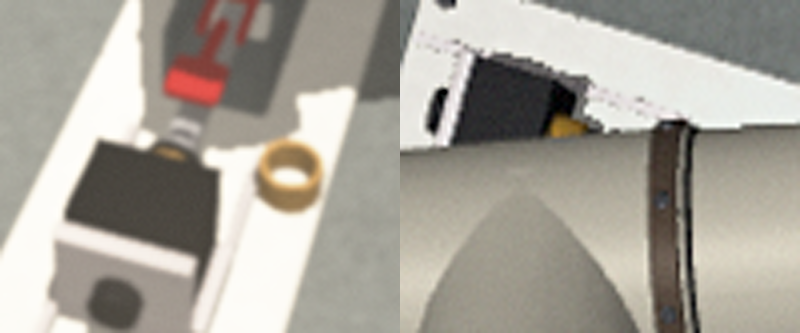

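```bash
python3 - <<'E'
from h import *
ce=np.array([.4877,.0225,0]);d=np.array([.2771,.9608,0])
for s in range(30,90,8): print(s,proj('side',ce+d*s*1e-3+[0,0,.060]).round(1))
for px in((316.6,324.4),(317.3,320)):print((ray('side',*px,.06)-ce)@d*1e3)
im=cv2.imread('pics/top0.png')
for u in(215,218,222,224,226,228,229,230,231,233,235,237,239,241,243,245,247):
  v=242.27+0 if 0 else None
  q=ce+d*.07;pass
for s in range(40,90,2):
  p=proj('top',ce+d*s*1e-3+[0,0,.055]);print(s,p.round(0),im[int(round(p[1])),int(round(p[0]))],end=' | ')
E
```

```text
30 [322.7 306.4]
38 [321.2 309.8]
46 [319.8 313.3]
54 [318.3 316.9]
62 [316.7 320.5]
70 [315.2 324.2]
78 [313.6 327.9]
86 [312.  331.7]
69.72427002935308
60.73577229493985
40 [248. 253.] [ 41  48 208] | 42 [247. 253.] [ 43  45 211] | 44 [246. 253.] [ 35  39 198] | 46 [245. 252.] [132 133 156] | 48 [244. 252.] [144 139 136] | 50 [243. 252.] [18 23 20] | 52 [242. 252.] [34 33 36] | 54 [241. 251.] [138 146 144] | 56 [240. 251.] [243 249 247] | 58 [240. 251.] [243 249 247] | 60 [239. 251.] [230 235 231] | 62 [238. 250.] [109 112 115] | 64 [237. 250.] [119 121 121] | 66 [236. 250.] [106 113 115] | 68 [235. 250.] [18 62 85] | 70 [234. 249.] [24 69 91] | 72 [233. 249.] [ 40  95 129] | 74 [232. 249.] [ 56 144 190] | 76 [232. 249.] [ 56 144 190] | 78 [231. 248.] [ 48 145 189] | 80 [230. 248.] [ 64 151 202] | 82 [229. 248.] [ 56 151 201] | 84 [228. 248.] [ 59 157 206] | 86 [227. 247.] [ 57 149 197] | 88 [226. 247.] [14 57 75] |
```

The nose advanced about 8–9 mm more, so both teeth held, and it now stands at the ring (gap was nearer 16 mm). In stroke 3 the shoulder can only come after about 29 mm of pad, so I'll go to about 26 mm and then take small steps.

```bash
python3 -m inch '[{"hand":1,"slide":[0,0,-0.6],"yaw":0},{"hand":1,"slide":[0,0,-1.1],"yaw":0},{"hand":1,"slide":[0,0,-1.6],"yaw":0},{"hand":1,"slide":[0,0,-2],"yaw":0},{"hand":1,"slide":[0,0,-2],"yaw":0},{"hand":1,"slide":[0,0,-2],"yaw":0}]'
python3 -m inch '[{"hand":1,"slide":[0,0,-0.2],"yaw":0},{"hand":1,"slide":[0,0,-0.4],"yaw":0},{"hand":1,"slide":[0,0,-0.6],"yaw":0},{"hand":1,"slide":[0,0,-0.8],"yaw":0},{"hand":1,"slide":[0,0,-0.8],"yaw":0},{"hand":1,"slide":[0,0,-0.8],"yaw":0}]'
```

```text
time_s: 9.38
tcp_pos: [0.445, -0.1286, 0.1725]
ee_rot: [[-0.276, -0.961, -0.0], [-0.961, 0.276, -0.0], [0.0, -0.0, -1.0]]
wrist_force: [-0.8, -2.5, 4.1]
gripper_width: 0.005
time_s: 10.12
tcp_pos: [0.445, -0.1287, 0.1649]
ee_rot: [[-0.276, -0.961, 0.0], [-0.961, 0.276, -0.001], [0.001, -0.0, -1.0]]
wrist_force: [-1.3, -3.6, 10.3]
gripper_width: 0.002
```

```bash
python3 -m inch '[{"hand":1,"slide":[0,0,-0.1],"yaw":0},{"hand":1,"slide":[0,0,-0.2],"yaw":0},{"hand":1,"slide":[0,0,-0.2],"yaw":0}]'
```

```text
time_s: 10.5
tcp_pos: [0.4451, -0.1288, 0.1631]
ee_rot: [[-0.276, -0.961, 0.0], [-0.961, 0.276, -0.001], [0.001, -0.0, -1.0]]
wrist_force: [-2.8, -4.0, 11.0]
gripper_width: 0.006
```

```bash
python3 -m inch '[{"hand":1,"slide":[0,0,-0.1],"yaw":0},{"hand":1,"slide":[0,0,-0.2],"yaw":0},{"hand":1,"slide":[0,0,-0.2],"yaw":0}]'
```

```text
time_s: 10.88
tcp_pos: [0.445, -0.1288, 0.1612]
ee_rot: [[-0.276, -0.961, 0.0], [-0.961, 0.276, -0.001], [0.001, -0.0, -1.0]]
wrist_force: [-3.3, -3.2, 10.8]
gripper_width: 0.003
```

```bash
sleep 1; python3 -m inch '[{"hand":1,"slide":[0,0,-0.1],"yaw":0},{"hand":1,"slide":[0,0,-0.1],"yaw":0}]'
```

```text
time_s: 11.12
tcp_pos: [0.445, -0.1288, 0.1602]
ee_rot: [[-0.276, -0.961, 0.0], [-0.961, 0.276, -0.001], [0.001, -0.0, -1.0]]
wrist_force: [-2.0, -4.2, 11.3]
gripper_width: 0.008
```

```bash
python3 -m inch '[{"hand":1,"slide":[0,0,-0.1],"yaw":0},{"hand":1,"slide":[0,0,-0.2],"yaw":0},{"hand":1,"slide":[0,0,-0.2],"yaw":0}]'
```

```text
time_s: 11.5
tcp_pos: [0.445, -0.1288, 0.1581]
ee_rot: [[-0.276, -0.961, 0.0], [-0.961, 0.276, -0.001], [0.001, -0.0, -1.0]]
wrist_force: [-2.5, -5.4, 11.1]
gripper_width: 0.008
```

```bash
python3 -m inch '[{"hand":1,"slide":[0,0,-0.1],"yaw":0},{"hand":1,"slide":[0,0,-0.2],"yaw":0},{"hand":1,"slide":[0,0,-0.2],"yaw":0}]'
```

```text
time_s: 11.88
tcp_pos: [0.4451, -0.1287, 0.156]
ee_rot: [[-0.276, -0.961, 0.0], [-0.961, 0.276, -0.001], [0.001, -0.0, -1.0]]
wrist_force: [-2.0, -4.5, 9.9]
gripper_width: 0.005
```

```bash
python3 -m inch '[{"hand":1,"slide":[0,0,-0.1],"yaw":0},{"hand":1,"slide":[0,0,-0.2],"yaw":0},{"hand":1,"slide":[0,0,-0.2],"yaw":0}]'
```

```text
time_s: 12.25
tcp_pos: [0.4451, -0.1286, 0.154]
ee_rot: [[-0.276, -0.961, 0.0], [-0.961, 0.276, -0.001], [0.0, -0.0, -1.0]]
wrist_force: [-3.1, -3.3, 11.3]
gripper_width: 0.002
```

```bash
python3 -m inch '[{"hand":1,"slide":[0,0,-0.1],"yaw":0},{"hand":1,"slide":[0,0,-0.2],"yaw":0},{"hand":1,"slide":[0,0,-0.2],"yaw":0}]'
```

```text
time_s: 12.62
tcp_pos: [0.4451, -0.1285, 0.152]
ee_rot: [[-0.276, -0.961, 0.0], [-0.961, 0.276, -0.0], [0.0, -0.001, -1.0]]
wrist_force: [-1.9, -3.2, 11.1]
gripper_width: 0.006
```

```bash
python3 -m inch '[{"hand":1,"slide":[0,0,-0.1],"yaw":0},{"hand":1,"slide":[0,0,-0.2],"yaw":0},{"hand":1,"slide":[0,0,-0.2],"yaw":0}]'
```

```text
time_s: 13.0
tcp_pos: [0.4452, -0.1284, 0.1499]
ee_rot: [[-0.276, -0.961, 0.001], [-0.961, 0.276, -0.0], [-0.0, -0.001, -1.0]]
wrist_force: [-1.9, -2.4, 9.8]
gripper_width: 0.007
```

```bash
python3 -m inch '[{"hand":1,"slide":[0,0,-0.1],"yaw":0},{"hand":1,"slide":[0,0,-0.2],"yaw":0},{"hand":1,"slide":[0,0,-0.2],"yaw":0}]'
```

```text
time_s: 13.38
tcp_pos: [0.4452, -0.1282, 0.148]
ee_rot: [[-0.276, -0.961, 0.001], [-0.961, 0.276, 0.0], [-0.0, -0.001, -1.0]]
wrist_force: [-3.2, -0.5, 11.3]
gripper_width: 0.001
```

```bash
python3 -m inch '[{"hand":1,"slide":[0,0,-0.1],"yaw":0},{"hand":1,"slide":[0,0,-0.2],"yaw":0},{"hand":1,"slide":[0,0,-0.2],"yaw":0}]'
```

```text
time_s: 13.75
tcp_pos: [0.4453, -0.128, 0.1461]
ee_rot: [[-0.276, -0.961, 0.001], [-0.961, 0.276, 0.0], [-0.001, -0.001, -1.0]]
wrist_force: [-2.8, 0.2, 11.7]
gripper_width: 0.004
```

Stroke 3 passed the tooth at a steady 11 N of ring pushing, so the ring is not home yet. I'll let the trigger up and start stroke 4 carefully.

```bash
python3 -m inch '[{"hand":1,"slide":[0,0,1],"yaw":0},{"hand":1,"slide":[0,0,2],"yaw":0},{"hand":1,"slide":[0,0,3],"yaw":0},{"hand":1,"slide":[0,0,4],"yaw":0},{"hand":1,"slide":[0,0,4.6],"yaw":0},{"hand":1,"slide":[0,0,4.6],"yaw":0},{"hand":1,"slide":[0,0,4.6],"yaw":0}]'
python3 -m inch '[{"hand":1,"slide":[0,0,-0.6],"yaw":0},{"hand":1,"slide":[0,0,-1.1],"yaw":0},{"hand":1,"slide":[0,0,-1.6],"yaw":0},{"hand":1,"slide":[0,0,-1.9],"yaw":0},{"hand":1,"slide":[0,0,-1.9],"yaw":0},{"hand":1,"slide":[0,0,-1.9],"yaw":0}]'
```

```text
time_s: 14.62
tcp_pos: [0.4446, -0.1284, 0.1908]
ee_rot: [[-0.277, -0.961, -0.001], [-0.961, 0.277, 0.0], [0.0, 0.001, -1.0]]
wrist_force: [-0.4, 0.9, 0.6]
gripper_width: 0.004
time_s: 15.38
tcp_pos: [0.4449, -0.1285, 0.1725]
ee_rot: [[-0.276, -0.961, 0.0], [-0.961, 0.276, -0.0], [0.0, -0.0, -1.0]]
wrist_force: [-0.8, -2.6, 3.5]
gripper_width: 0.006
```

```bash
python3 -m inch '[{"hand":1,"slide":[0,0,-0.1],"yaw":0},{"hand":1,"slide":[0,0,-0.2],"yaw":0},{"hand":1,"slide":[0,0,-0.3],"yaw":0},{"hand":1,"slide":[0,0,-0.3],"yaw":0}]'
```

```text
time_s: 15.88
tcp_pos: [0.445, -0.1287, 0.1698]
ee_rot: [[-0.276, -0.961, -0.0], [-0.961, 0.276, -0.001], [0.001, -0.0, -1.0]]
wrist_force: [-1.7, -4.5, 7.7]
gripper_width: 0.004
```

```bash
python3 -m inch '[{"hand":1,"slide":[0,0,-0.1],"yaw":0},{"hand":1,"slide":[0,0,-0.2],"yaw":0},{"hand":1,"slide":[0,0,-0.2],"yaw":0}]'
```

```text
time_s: 16.25
tcp_pos: [0.4449, -0.1288, 0.168]
ee_rot: [[-0.276, -0.961, -0.0], [-0.961, 0.276, -0.001], [0.001, -0.0, -1.0]]
wrist_force: [-2.9, -4.1, 9.4]
gripper_width: 0.002
```

```bash
python3 -m inch '[{"hand":1,"slide":[0,0,-0.1],"yaw":0},{"hand":1,"slide":[0,0,-0.2],"yaw":0},{"hand":1,"slide":[0,0,-0.2],"yaw":0}]'
```

```text
time_s: 16.62
tcp_pos: [0.4449, -0.1289, 0.1662]
ee_rot: [[-0.276, -0.961, -0.0], [-0.961, 0.276, -0.001], [0.001, -0.0, -1.0]]
wrist_force: [-3.2, -4.8, 9.2]
gripper_width: 0.006
```

```bash
python3 -m inch '[{"hand":1,"slide":[0,0,-0.1],"yaw":0},{"hand":1,"slide":[0,0,-0.2],"yaw":0},{"hand":1,"slide":[0,0,-0.2],"yaw":0}]'
```

```text
time_s: 17.0
tcp_pos: [0.4449, -0.129, 0.1643]
ee_rot: [[-0.276, -0.961, -0.0], [-0.961, 0.276, -0.001], [0.001, -0.0, -1.0]]
wrist_force: [-4.5, -5.0, 11.7]
gripper_width: 0.005
```

```bash
python3 -m inch '[{"hand":1,"slide":[0,0,-0.1],"yaw":0},{"hand":1,"slide":[0,0,-0.15],"yaw":0},{"hand":1,"slide":[0,0,-0.15],"yaw":0}]'
```

```text
time_s: 17.38
tcp_pos: [0.4449, -0.129, 0.1629]
ee_rot: [[-0.276, -0.961, -0.0], [-0.961, 0.276, -0.001], [0.001, -0.0, -1.0]]
wrist_force: [-4.1, -5.7, 10.7]
gripper_width: 0.008
```

```bash
python3 -m inch '[{"hand":1,"slide":[0,0,-0.1],"yaw":0},{"hand":1,"slide":[0,0,-0.2],"yaw":0},{"hand":1,"slide":[0,0,-0.2],"yaw":0}]'
```

```text
time_s: 17.75
tcp_pos: [0.4449, -0.1291, 0.1609]
ee_rot: [[-0.276, -0.961, -0.0], [-0.961, 0.276, -0.001], [0.001, -0.0, -1.0]]
wrist_force: [-3.3, -5.6, 11.3]
gripper_width: 0.002
```

```bash
python3 -m inch '[{"hand":1,"slide":[0,0,-0.1],"yaw":0},{"hand":1,"slide":[0,0,-0.2],"yaw":0},{"hand":1,"slide":[0,0,-0.2],"yaw":0}]'
```

```text
time_s: 18.12
tcp_pos: [0.4449, -0.129, 0.1589]
ee_rot: [[-0.276, -0.961, -0.0], [-0.961, 0.276, -0.001], [0.001, -0.0, -1.0]]
wrist_force: [-3.8, -5.8, 12.1]
gripper_width: 0.009
```

```bash
python3 -m inch '[{"hand":1,"slide":[0,0,-0.1],"yaw":0},{"hand":1,"slide":[0,0,-0.15],"yaw":0},{"hand":1,"slide":[0,0,-0.15],"yaw":0}]'
```

```text
time_s: 18.5
tcp_pos: [0.4449, -0.129, 0.1572]
ee_rot: [[-0.276, -0.961, -0.0], [-0.961, 0.276, -0.001], [0.001, -0.0, -1.0]]
wrist_force: [-3.2, -5.4, 10.8]
gripper_width: 0.002
```

```bash
python3 -m inch '[{"hand":1,"slide":[0,0,-0.1],"yaw":0},{"hand":1,"slide":[0,0,-0.2],"yaw":0},{"hand":1,"slide":[0,0,-0.2],"yaw":0}]'
```

```text
time_s: 18.88
tcp_pos: [0.4449, -0.129, 0.1552]
ee_rot: [[-0.276, -0.961, -0.0], [-0.961, 0.276, -0.001], [0.001, -0.0, -1.0]]
wrist_force: [-3.4, -5.3, 10.2]
gripper_width: 0.001
```

```bash
python3 -m inch '[{"hand":1,"slide":[0,0,-0.1],"yaw":0},{"hand":1,"slide":[0,0,-0.2],"yaw":0},{"hand":1,"slide":[0,0,-0.2],"yaw":0}]'
```

```text
time_s: 19.25
tcp_pos: [0.4449, -0.1289, 0.1532]
ee_rot: [[-0.276, -0.961, 0.0], [-0.961, 0.276, -0.001], [0.001, -0.0, -1.0]]
wrist_force: [-3.6, -4.6, 11.0]
gripper_width: 0.006
```

```bash
python3 -m inch '[{"hand":1,"slide":[0,0,-0.1],"yaw":0},{"hand":1,"slide":[0,0,-0.2],"yaw":0},{"hand":1,"slide":[0,0,-0.2],"yaw":0}]'
```

```text
time_s: 19.62
tcp_pos: [0.445, -0.1287, 0.1512]
ee_rot: [[-0.276, -0.961, 0.0], [-0.961, 0.276, -0.001], [0.001, -0.0, -1.0]]
wrist_force: [-2.9, -3.2, 11.0]
gripper_width: 0.007
```

```bash
python3 -m inch '[{"hand":1,"slide":[0,0,-0.1],"yaw":0},{"hand":1,"slide":[0,0,-0.15],"yaw":0},{"hand":1,"slide":[0,0,-0.15],"yaw":0}]'
```

```text
time_s: 20.0
tcp_pos: [0.445, -0.1286, 0.1496]
ee_rot: [[-0.276, -0.961, 0.0], [-0.961, 0.276, -0.0], [0.0, -0.0, -1.0]]
wrist_force: [-2.4, -4.0, 10.4]
gripper_width: 0.007
```

```bash
python3 -m inch '[{"hand":1,"slide":[0,0,-0.1],"yaw":0},{"hand":1,"slide":[0,0,-0.2],"yaw":0},{"hand":1,"slide":[0,0,-0.2],"yaw":0}]'
```

```text
time_s: 20.38
tcp_pos: [0.4451, -0.1285, 0.1477]
ee_rot: [[-0.276, -0.961, 0.0], [-0.961, 0.276, -0.0], [0.0, -0.001, -1.0]]
wrist_force: [-3.4, -2.4, 12.0]
gripper_width: 0.004
```

```bash
python3 -m inch '[{"hand":1,"slide":[0,0,-0.1],"yaw":0},{"hand":1,"slide":[0,0,-0.15],"yaw":0},{"hand":1,"slide":[0,0,-0.15],"yaw":0}]'
```

```text
time_s: 20.75
tcp_pos: [0.4451, -0.1284, 0.1464]
ee_rot: [[-0.276, -0.961, 0.001], [-0.961, 0.276, -0.0], [-0.0, -0.001, -1.0]]
wrist_force: [-3.5, -2.6, 12.0]
gripper_width: 0.007
```

Stroke 4 passed the tooth without a clear rise in force. I'll let the trigger up and check the ring and nose in an image before stroke 5.

```bash
python3 -m inch '[{"hand":1,"slide":[0,0,1],"yaw":0},{"hand":1,"slide":[0,0,2],"yaw":0},{"hand":1,"slide":[0,0,3],"yaw":0},{"hand":1,"slide":[0,0,4],"yaw":0},{"hand":1,"slide":[0,0,4.6],"yaw":0},{"hand":1,"slide":[0,0,4.6],"yaw":0},{"hand":1,"slide":[0,0,4.6],"yaw":0}]'
python3 - <<'E'
from h import *
a=capture('side')[280:380,265:385];cv2.imwrite('pics/c3.png',cv2.resize(a,(720,600),interpolation=2))
print(sense()['wrist_force'])
E
```

```text
time_s: 21.62
tcp_pos: [0.4447, -0.1284, 0.1908]
ee_rot: [[-0.277, -0.961, -0.001], [-0.961, 0.277, 0.0], [0.0, 0.001, -1.0]]
wrist_force: [0.1, -0.3, -0.8]
gripper_width: 0.008
[0.20031176 0.31708739 1.09522333]
```

View pics/c3.png

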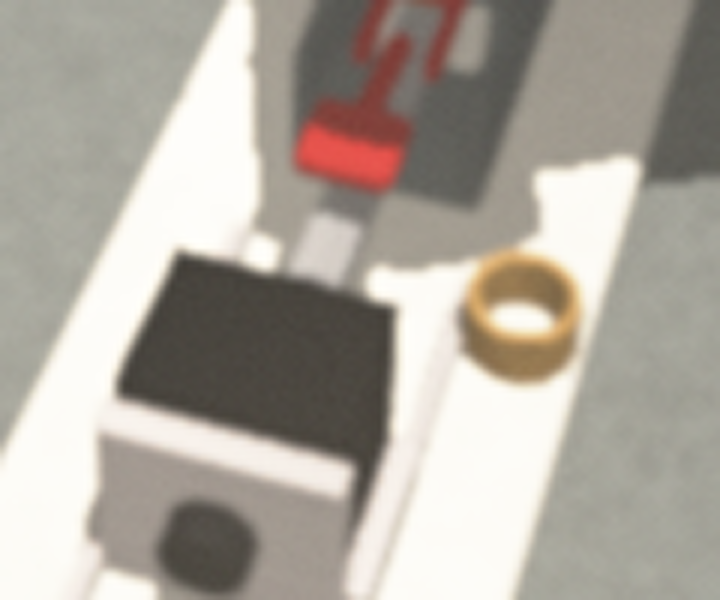

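The jaw's nose is now hidden behind the block, with the bar at (325,250) in the crop, so the ring is mostly in and close to its shoulder. Stroke 5 gets small steps.

```bash
python3 -m inch '[{"hand":1,"slide":[0,0,-0.6],"yaw":0},{"hand":1,"slide":[0,0,-1.1],"yaw":0},{"hand":1,"slide":[0,0,-1.6],"yaw":0},{"hand":1,"slide":[0,0,-1.8],"yaw":0},{"hand":1,"slide":[0,0,-1.8],"yaw":0}]'
```

```text
time_s: 22.3
tcp_pos: [0.4449, -0.1287, 0.1734]
ee_rot: [[-0.276, -0.961, -0.001], [-0.961, 0.276, -0.001], [0.001, 0.0, -1.0]]
wrist_force: [-1.2, -3.0, 5.3]
gripper_width: 0.007
```

```bash
python3 -m inch '[{"hand":1,"slide":[0,0,-0.1],"yaw":0},{"hand":1,"slide":[0,0,-0.2],"yaw":0},{"hand":1,"slide":[0,0,-0.2],"yaw":0},{"hand":1,"slide":[0,0,-0.2],"yaw":0}]'
```

```text
time_s: 22.8
tcp_pos: [0.4449, -0.1289, 0.1719]
ee_rot: [[-0.276, -0.961, -0.0], [-0.961, 0.276, -0.001], [0.001, 0.0, -1.0]]
wrist_force: [-3.0, -3.7, 7.0]
gripper_width: 0.006
```

```bash
python3 -m inch '[{"hand":1,"slide":[0,0,-0.1],"yaw":0},{"hand":1,"slide":[0,0,-0.15],"yaw":0},{"hand":1,"slide":[0,0,-0.15],"yaw":0},{"hand":1,"slide":[0,0,-0.15],"yaw":0}]'
```

```text
time_s: 23.3
tcp_pos: [0.4449, -0.129, 0.1707]
ee_rot: [[-0.276, -0.961, -0.0], [-0.961, 0.276, -0.001], [0.001, -0.0, -1.0]]
wrist_force: [-1.9, -4.1, 8.6]
gripper_width: 0.008
```

```bash
python3 -m inch '[{"hand":1,"slide":[0,0,-0.1],"yaw":0},{"hand":1,"slide":[0,0,-0.15],"yaw":0},{"hand":1,"slide":[0,0,-0.15],"yaw":0},{"hand":1,"slide":[0,0,-0.15],"yaw":0}]'
```

```text
time_s: 23.8
tcp_pos: [0.4448, -0.1291, 0.1694]
ee_rot: [[-0.276, -0.961, -0.0], [-0.961, 0.276, -0.002], [0.002, 0.0, -1.0]]
wrist_force: [-3.5, -4.5, 10.4]
gripper_width: 0.002
```

```bash
python3 -m inch '[{"hand":1,"slide":[0,0,-0.1],"yaw":0},{"hand":1,"slide":[0,0,-0.15],"yaw":0},{"hand":1,"slide":[0,0,-0.15],"yaw":0},{"hand":1,"slide":[0,0,-0.15],"yaw":0}]'
```

```text
time_s: 24.3
tcp_pos: [0.4448, -0.1292, 0.1681]
ee_rot: [[-0.276, -0.961, -0.0], [-0.961, 0.276, -0.002], [0.002, -0.0, -1.0]]
wrist_force: [-3.7, -5.4, 12.6]
gripper_width: 0.008
```

```bash
python3 -m inch '[{"hand":1,"slide":[0,0,-0.1],"yaw":0},{"hand":1,"slide":[0,0,-0.1],"yaw":0},{"hand":1,"slide":[0,0,-0.1],"yaw":0},{"hand":1,"slide":[0,0,-0.1],"yaw":0}]'
```

```text
time_s: 24.8
tcp_pos: [0.4448, -0.1293, 0.1673]
ee_rot: [[-0.275, -0.961, -0.0], [-0.961, 0.275, -0.002], [0.002, -0.0, -1.0]]
wrist_force: [-3.6, -4.5, 13.5]
gripper_width: 0.003
```

```bash
python3 -m inch '[{"hand":1,"slide":[0,0,-0.07],"yaw":0},{"hand":1,"slide":[0,0,-0.07],"yaw":0},{"hand":1,"slide":[0,0,-0.07],"yaw":0},{"hand":1,"slide":[0,0,-0.07],"yaw":0}]'
python3 -m inch '[{"hand":1,"slide":[0,0,0],"yaw":0}]' | grep wrist
```

```text
time_s: 25.3
tcp_pos: [0.4448, -0.1293, 0.1667]
ee_rot: [[-0.275, -0.961, -0.001], [-0.961, 0.275, -0.002], [0.002, -0.0, -1.0]]
wrist_force: [-4.1, -4.6, 13.9]
gripper_width: 0.01
wrist_force: [-4.1, -4.7, 15.1]
```

```bash
python3 -m inch '[{"hand":1,"slide":[0,0,-0.07],"yaw":0},{"hand":1,"slide":[0,0,-0.07],"yaw":0},{"hand":1,"slide":[0,0,-0.07],"yaw":0},{"hand":1,"slide":[0,0,-0.07],"yaw":0}]' | grep -E "tcp|wrist"
python3 -m inch '[{"hand":1,"slide":[0,0,0],"yaw":0}]' | grep wrist
python3 -m inch '[{"hand":1,"slide":[0,0,0],"yaw":0}]' | grep wrist
```

```text
tcp_pos: [0.4448, -0.1294, 0.1662]
wrist_force: [-5.4, -4.1, 14.6]
wrist_force: [-4.3, -4.2, 15.4]
wrist_force: [-4.8, -5.1, 15.5]
```

The force rose monotonically past the pushing level and holds a steady 15.2 N at 23 mm of pad, so the ring is home. I'll let the trigger up, lift, and move over the release.

```bash
python3 -m inch '[{"hand":1,"slide":[0,0,1],"yaw":0},{"hand":1,"slide":[0,0,2.5],"yaw":0},{"hand":1,"slide":[0,0,5],"yaw":0},{"hand":1,"slide":[0,0,8],"yaw":0},{"hand":1,"slide":[1.3,4.5,8],"yaw":0},{"hand":1,"slide":[2.6,9,8],"yaw":0},{"hand":1,"slide":[3.9,13.5,8],"yaw":0},{"hand":1,"slide":[5.1,17.8,8],"yaw":0},{"hand":1,"slide":[5.1,17.8,8],"yaw":0},{"hand":1,"slide":[5.1,17.8,8],"yaw":0}]'
python3 - <<'E'
from h import *
a=capture('side')[180:380,250:410];cv2.imwrite('pics/c4.png',cv2.resize(a,(480,600),interpolation=2))
E
```

```text
time_s: 27.42
tcp_pos: [0.4954, 0.0497, 0.2436]
ee_rot: [[-0.276, -0.961, -0.002], [-0.961, 0.276, 0.0], [0.0, 0.002, -1.0]]
wrist_force: [0.2, -0.2, 0.2]
gripper_width: 0.004
```

View pics/c4.png

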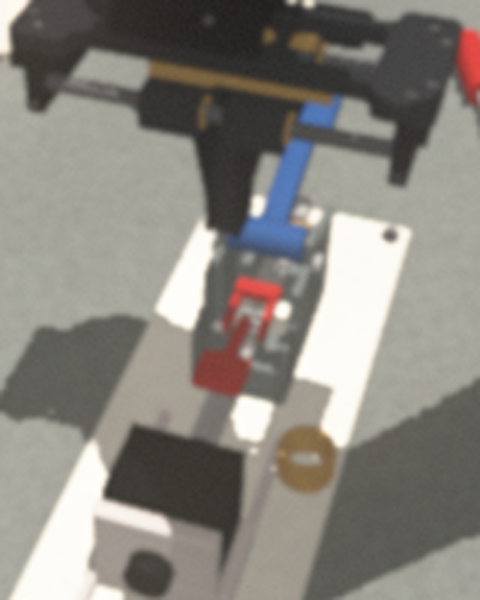

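The fingers hang over the release line, with the release pad at (222,372) in the crop, and nothing but the pad lies below them. Next I'll descend to just above it.

```bash
python3 -c "
from h import *
print(proj('side',[.4954,.0497,.1736]),(250+227/3,180+232/3))"
python3 -m inch '[{"hand":1,"slide":[0,0,-3],"yaw":0},{"hand":1,"slide":[0,0,-6],"yaw":0},{"hand":1,"slide":[0,0,-8.5],"yaw":0},{"hand":1,"slide":[0,0,-9.8],"yaw":0},{"hand":1,"slide":[0,0,-9.8],"yaw":0},{"hand":1,"slide":[0,0,-9.8],"yaw":0}]'
python3 -m inch '[{"hand":1,"slide":[0,0,-0.2],"yaw":0},{"hand":1,"slide":[0,0,-0.4],"yaw":0},{"hand":1,"slide":[0,0,-0.6],"yaw":0},{"hand":1,"slide":[0,0,-0.6],"yaw":0}]'
```

```text
[325.23978415 252.69366361] (325.6666666666667, 257.3333333333333)
time_s: 28.22
tcp_pos: [0.4966, 0.0495, 0.1473]
ee_rot: [[-0.277, -0.961, 0.002], [-0.961, 0.277, 0.001], [-0.001, -0.002, -1.0]]
wrist_force: [1.2, -0.5, -0.2]
gripper_width: 0.007
time_s: 28.72
tcp_pos: [0.4962, 0.0499, 0.1405]
ee_rot: [[-0.276, -0.961, 0.001], [-0.961, 0.276, 0.0], [-0.0, -0.001, -1.0]]
wrist_force: [-0.3, 1.0, 1.1]
gripper_width: 0.002
```

```bash
python3 -m inch '[{"hand":1,"slide":[0,0,-0.15],"yaw":0},{"hand":1,"slide":[0,0,-0.3],"yaw":0},{"hand":1,"slide":[0,0,-0.4],"yaw":0},{"hand":1,"slide":[0,0,-0.4],"yaw":0}]'
```

```text
time_s: 29.22
tcp_pos: [0.4963, 0.0498, 0.1366]
ee_rot: [[-0.276, -0.961, 0.001], [-0.961, 0.276, 0.0], [-0.001, -0.001, -1.0]]
wrist_force: [0.5, 2.4, 3.9]
gripper_width: 0.007
```

```bash
python3 -m inch '[{"hand":1,"slide":[0,0,-0.1],"yaw":0},{"hand":1,"slide":[0,0,-0.2],"yaw":0},{"hand":1,"slide":[0,0,-0.35],"yaw":0},{"hand":1,"slide":[0,0,-0.35],"yaw":0},{"hand":1,"slide":[0,0,-0.35],"yaw":0},{"hand":1,"slide":[0,0,-0.35],"yaw":0},{"hand":1,"slide":[0,0,-0.35],"yaw":0}]'
python3 - <<'E'
from h import *
a=capture('side')[230:380,250:410];cv2.imwrite('pics/c5.png',cv2.resize(a,(640,600),interpolation=2))
E
```

```text
time_s: 30.1
tcp_pos: [0.4967, 0.0503, 0.1333]
ee_rot: [[-0.276, -0.961, 0.002], [-0.961, 0.276, 0.001], [-0.002, -0.002, -1.0]]
wrist_force: [-0.4, 5.5, 5.5]
gripper_width: 0.004
```

View pics/c5.png

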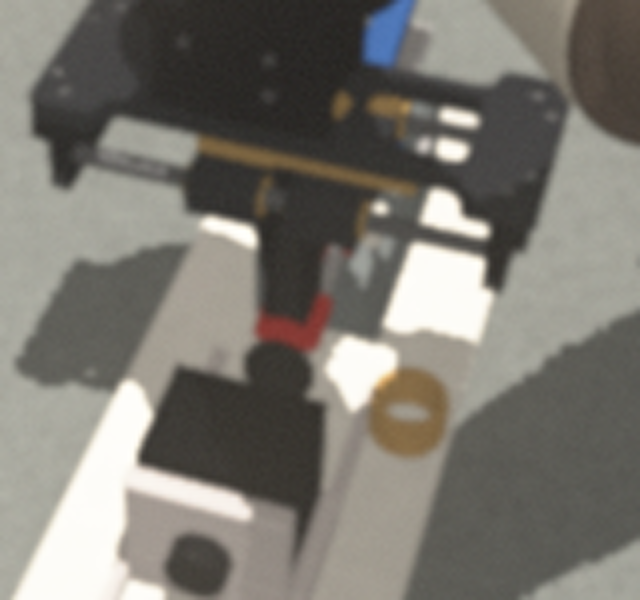

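The jaw has sprung back: the nose at (278,365) sits right under the red pad. I'll lift straight up, retract toward the robot's right and verify.

```bash
python3 -m inch '[{"hand":1,"slide":[0,0,0.5],"yaw":0},{"hand":1,"slide":[0,0,2],"yaw":0},{"hand":1,"slide":[0,0,6],"yaw":0},{"hand":1,"slide":[0,0,11],"yaw":0},{"hand":1,"slide":[0,0,16],"yaw":0},{"hand":1,"slide":[-1,-5,16],"yaw":0},{"hand":1,"slide":[-3,-11,16],"yaw":0},{"hand":1,"slide":[-5,-17,16],"yaw":0},{"hand":1,"slide":[-7,-23,16],"yaw":0},{"hand":1,"slide":[-9,-28,16],"yaw":0}]'
python3 -m inch '[{"hand":1,"slide":[-1.5,-6,0],"yaw":0},{"hand":1,"slide":[-3,-12,0],"yaw":0},{"hand":1,"slide":[-4,-16,0],"yaw":0},{"hand":1,"slide":[-4,-16,0],"yaw":0},{"hand":1,"slide":[-4,-16,0],"yaw":0}]'
python3 - <<'E'
from h import *
a=capture('side');b=capture('top');cv2.imwrite('pics/top9.png',b);cv2.imwrite('pics/side9.png',a)
cv2.imwrite('pics/c6.png',np.hstack([cv2.resize(a[180:380,250:410],(400,500),interpolation=2),cv2.resize(b[200:325,170:270],(400,500),interpolation=2)]))
cv2.imwrite('pics/c6.png',np.hstack([cv2.resize(a[190:350,270:400],(400,492),interpolation=2),cv2.resize(b[205:328,190:290],(400,492),interpolation=2)]))
ce=np.array([.4877,.0225,0]);d=np.array([.2771,.9608,0])
for n in('top0','top9'):
  im=cv2.imread(f'pics/{n}.png');k=cv2.inRange(im,(0,0,0),(60,60,60));k[:,:238]=0;k[:,250:]=0;k[:243]=0;k[262:]=0
  v,u=np.nonzero(k);s=np.array([(ray('top',x,y,.055)-ce)@d for x,y in zip(u,v)])*1e3;print(n,len(s),np.percentile(s,[5,50,95]) if len(s) else 0)
E
```

```text
time_s: 31.4
tcp_pos: [0.4035, -0.2323, 0.2918]
ee_rot: [[-0.277, -0.961, -0.004], [-0.961, 0.277, 0.001], [0.0, 0.004, -1.0]]
wrist_force: [0.5, -0.4, 0.1]
gripper_width: 0.006
time_s: 32.02
tcp_pos: [0.3649, -0.39, 0.2917]
ee_rot: [[-0.277, -0.961, -0.003], [-0.961, 0.277, 0.002], [-0.001, 0.003, -1.0]]
wrist_force: [-0.1, 0.6, 0.4]
gripper_width: 0.007
top0 29 [46.96612699 49.89012485 52.07621354]
top9 31 [46.97150636 50.07935242 52.46555853]
```

View pics/c6.png

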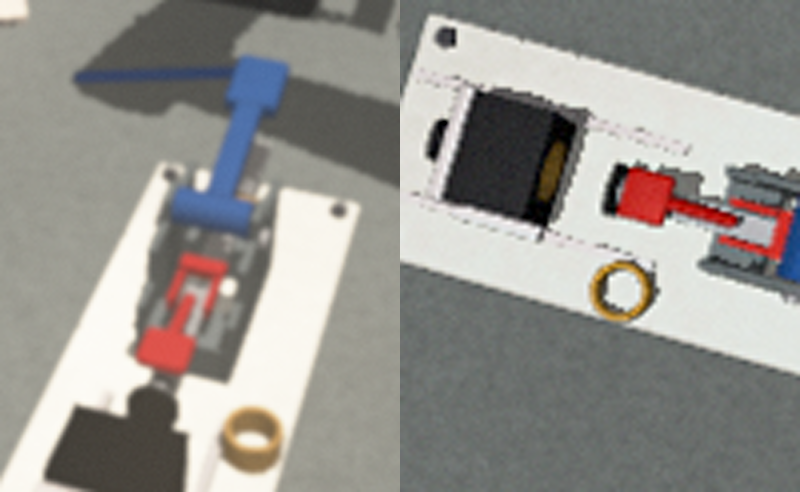

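The nose is back at its starting place: 50.1 mm along the clamp against 49.9 mm at the start. The ring is almost flush with the block, the trigger and release are up, the spare ring is undisturbed and the arm is clear. I'm handing in.

```bash
python3 -c "
from station import *
print(finish_job(),sense()['time_s'])"
```

```text
the job is handed in; nothing more can be done
the job is handed in; nothing more can be done
```

The ring is pressed home, the jaw is fully back, and I handed the job in after about 32 s of the 61 s allowed. No verdict is reported.

- **Pumping:** I gave four full strokes and then a partial fifth. Pushing the ring took about 9 to 12 N. In stroke 5 the force kept climbing and held steady at about 15.2 N at about 23 mm of pad, so I stopped there.
- **Release:** After letting the trigger up I pressed the red release about 8 mm, with about 5.5 N vertical plus 5.5 N of drag. The jaw sprang back.
- **Last checks:** The jaw's nose measured 50.1 mm along the clamp, against 49.9 mm at the start. The ring was nearly flush with the block, trigger and release looked up, the spare ring was where it started and the arm was clear. I did not re-measure the other bystanders, but the arm touched only the two pads.
- **Checks that disagreed:**
  - My first estimate of the gap from nose to ring was about 13 mm, but it was nearer 16 mm or more.
  - On the shoulder the force rose by about 1.5 N per mm of measured tool travel, not the stated 3 N per mm.

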